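# Slide the loaded upper tier home on the serving stand's posts

## Task

The upper tier of the two-tier serving stand lies askew on the tips of the four posts, with a sandwich already on it. Without lifting it up off the stand, slide it about on the post tips with gentle pushes until all four corner holes drop over their own posts together and the tier rests level, fully down on the post collars; stop pushing once it has dropped rather than force it against the posts. The sandwich stays on the tier, and the other things on the worktop stay where they are.

Things in the scene. Friction and masses are not known exactly. Their poses are not given: they have to be found in the camera images.
- stand: Lower tier of the stand: light wood tray, 150 (x) x 236 (y) x 26 mm high, fixed to the worktop. Origin on the worktop under its centre; x across its short side, y along its long side, z up. In it lies a steel frame with four posts at the corners of a 100 (x) x 130 (y) mm rectangle, square to the stand and centred in x but with play along y: see home point.
- home_point (a point): Fixed to the stand, 70 mm above its origin, at collar height. The post frame's centre lies anywhere within 15 mm of it along the stand's y, differs each time and is NOT reported (feel for it); 60 N to shift the frame. Post pins: 10 mm diameter, round tips 90 mm above the worktop. Collars 21 mm wide, top at 70 mm, carry the tier when home. Posts 12 mm thick below.
- tier: Upper tier: loose light wood tray, 170 (x) x 250 (y) mm, 24 mm high, upright walls 8 mm thick, floor 6 mm; 0.36 to 0.59 kg. Origin: centre of its underside; x along the short side. Holes of 14 mm at x = +-50, y = +-65 mm. Starts on the post tips, 27 to 34 mm to the stand's -y, up to 15 mm off in x, 0.15 rad askew. Slides under a few N; once dropped, the posts block sliding.
- sandwich: Filled roll lying in the middle of the upper tier, 93 (x) x 119 (y) x 31 mm; origin under its centre, on the tier's floor 6 mm above the tier's origin
- spice_round: round spice jar with dark lid, 41 dia x 105 mm, in front of the sink; bystander; origin under its centre
- nut_jar: clear jar of brown spread with a black lid, 65 dia x 98 mm, standing on the worktop strip in front of the sink; bystander; origin under its centre
- lemon: lemon, 71x53x51 mm, near left of the stand; bystander; origin under its centre

How it is judged (in metres and radians):
At the end, for the whole second after the job is handed in: Upper tier home on all four posts: underside 66 to 73 mm up, level within 0.03 rad, square to the stand within 0.06 rad, within 6 mm (stand x) and 21 mm (y) of its centre; the sandwich right way up on its floor, within 50 mm (x) and 80 mm (y) of the tier's centre; both at rest (z of tier in the frame of stand between 0.066 and 0.073 m and x of tier in the frame of stand between -0.006 and 0.006 m and y of tier in the frame of stand between -0.021 and 0.021 m and angle between tier's own z axis and vertical below 0.03 rad and angle between the x axis of tier and the x axis of stand, either way round below 0.06 rad and linear speed of tier below 0.01 m/s and linear speed of sandwich below 0.02 m/s and angle between sandwich's own z axis and vertical below 0.3 rad and x of sandwich in the frame of tier between -0.05 and 0.05 m and y of sandwich in the frame of tier between -0.08 and 0.08 m and z of sandwich in the frame of tier between -0.005 and 0.02 m); the robot touches nothing.
It fails at once if the fingers or arm push the upper tier with more than 25 N (contact force between any of the fingers, the arm and tier above 25 N).
It fails at once if the upper tier is lifted off the post tips (its centre more than 20 mm above its starting height) or tipped more than 0.3 rad (z of tier in the frame of stand above 0.11 m or angle between tier's own z axis and vertical above 0.3 rad).
It fails at once if a bystander is moved more than 40 mm or tipped over (distance of any of spice_round, nut_jar, lemon from where it was at the start of the episode above 0.04 m or angle between any of spice_round, nut_jar's own z axis and vertical above 0.6 rad).
It also fails if it takes over 51 s, if anything falls off the work surface, if the arm or the gripper's body presses on something with over 40 N, if the wrist force passes 120 N, or if a joint passes its speed limit or range.

## Robot

A 6-joint arm with a two-finger parallel gripper is mounted at the origin on a cart in front of the work surface, level with it; the furniture and walls round the work are solid. World frame = base frame: x ahead of the robot, y to its left, z up, the work surface at z = 0. Lengths are in m, angles in degrees, forces in N, time in s.
With the tool pointing down it reaches from about 0.3 to 0.875 m from the base axis. Payload 4.2 kg.
Tool frame: the origin (TCP) lies at the very end of the fingers, on their centre line; the grasp point (between the pads) lies 19 mm behind it; z points along the fingers, y is the line along which they close (so a half turn about z gives the same grasp; the last joint's range is limited). The gripper opens to 85 mm and grips with 20 to 120 N. Pads are 22 mm wide; open, the fingers measure 114 mm over their backs; the gripper's body (76 mm by 85 mm) begins 54 mm behind the grasp point. The pads swing forward as they close: fully open they stand 13 mm farther back than shut.
Start: joints at [64.687, 18.312, 89.639, -0, 72.044, -1.146], TCP at [0.235, 0.525, 0.231] pointing down, gripper open.
Joint ranges: [-177.97, 177.97], [-48.28, 115.42], [12.27, 149.76], [-77.06, 257.06], [2.81, 150.46], [-146.56, 146.56]. Speed limits (degrees/s): [147.25, 147.25, 180, 180, 180, 180].

## Interface

Orientations are given as a 3x3 rotation matrix whose columns are the frame's x, y, z axes.
In Python, from station import arm gives the robot as it stands.
- The arm moves only by the tool send_rows, never from a script. Its arguments are lists of equal length, an entry for each row: "offset": the shift along the tool's x, y, z in m, a list of three; "twist": the turn about the tool's z in degrees; "hand": the closure, from 0 (fully open) to 1 (shut). A call has exactly 10 rows; each row is the pose to reach, as a shift and turn from the pose commanded when the call began, along the tool's axes at that moment; what a row does not reach only later rows make up. A row lasts 1/12 s, in which the tool goes at most 41.7 mm and 7.16 degrees, less where a joint would pass 70% of its speed; a pose out of reach is approached as far as the arm can. A call with a gripper value outside its range is refused whole. The fingers move at their own pace and stop on an object; "grip_force" is the grip in N (left out, the last holds). Time passes only in rows, so rows that repeat a pose let the fingers close, or fill a call up. It gives the time, the measured TCP pose, the force, the opening and the grip force at its end, in the units of the state.
- arm.observe(): the state, without advancing time (a new reading comes with each control period).
- arm.get_image(name): name is "scene" or "top" or "wrist"; returns a dict with "color" (480x640x3 uint8, red, green, blue), "depth" (480x640 float32, m along the optical axis (not along the pixel's ray), 0 where there is no reading), "fx", "fy", "cx", "cy" (pixels), "T" (4x4, takes a point from camera to world coordinates); the wrist camera has in their place "tool_from_camera" (4x4, takes a point from camera to tool coordinates, whose origin is the TCP and whose axes are the flange's). Camera axes: x right, y down, z forward; pixel columns grow to the right and rows downward; lengths in m; the calibration is good to about 2 mm. A picture is of the moment at which its call begins: read the wrist's pose just before it.
- arm.job_done(): hands the job in; it is judged then, once.
The state is a dict: "t": time; "qpos": joint angles; "joint_velocities": joint speeds; "tau": joint torques, N m; "eef_pos": TCP position; "tcp_rot": TCP orientation; "wrist_force": force on the tool from outside, world axes, zero at the start; "torque": the same for the moment, N m; "width": finger opening in m; "gripper_force": force on a finger pad.
Only numpy, scipy, OpenCV 4.12 (cv2) and the standard library are available. Lean on these libraries where they do the work, as an engineer would, in place of code of your own. Each camera call takes 0.05 s, during which the arm holds its last target. There are 200 camera calls.

## Working session

There is one attempt and no reset: what is moved stays moved. The work goes in short steps, Python scripts to look and compute and a tool call to move; the robot and the scene stay as the last step left them, time stands still between calls to the robot, and variables do not carry over. Pictures are saved under pics/ and viewed, at most 10 in all, crops included, and the job is handed in when it is done.

Besides the shell and the picture viewer there is one more tool, called after "Call:" by a JSON object that holds its "method" and its "body". send_rows: Moves the arm, as the interface text tells. Its arguments: {"type":"object","properties":{"offset":{"type":"array","items":{"type":"array","items":{"type":"number"}}},"twist":{"type":"array","items":{"type":"number"}},"hand":{"type":"array","items":{"type":"number"}},"grip_force":{"type":"number"}},"required":["offset","twist","hand"]}

```bash
mkdir -p pics; ls; python3 - <<'E'
from station import arm
import cv2,numpy as np
s=arm.observe();print({k:np.round(v,3).tolist() for k,v in s.items()})
np.set_printoptions(precision=4,suppress=True)
for n in ("scene","top"):
    i=arm.get_image(n);cv2.imwrite(f"pics/{n}0.png",i["color"][...,::-1]);np.savez(f"{n}0.npz",**i)
    print(n,i["fx"],i["fy"],i["cx"],i["cy"]);print(i["T"])
E
```

```text
pics
{'t': 0.0, 'qpos': [64.688, 18.349, 89.707, 0.001, 72.043, -1.145], 'joint_velocities': [-0.015, -0.037, -0.006, 0.111, 0.142, 0.125], 'tau': [-0.0, -41.552, -23.416, -0.0, 0.008, 0.0], 'eef_pos': [0.235, 0.524, 0.23], 'tcp_rot': [[-0.912, 0.409, -0.001], [0.409, 0.912, -0.002], [0.0, -0.002, -1.0]], 'wrist_force': [-0.145, -0.278, 0.149], 'torque': [-0.014, -0.001, -0.031], 'gripper_force': 0.0, 'width': 0.085}
scene 522.1964315048964 522.1964315048964 318.6616517087759 237.7331618834249
[[ 0.65   -0.3845  0.6555 -0.2925]
 [-0.7599 -0.324   0.5636 -0.7024]
 [-0.0043 -0.8644 -0.5028  0.6916]
 [ 0.      0.      0.      1.    ]]
top 507.8626866472524 507.8626866472524 314.8361407885015 239.06343216495324
[[ 0.0198 -0.995   0.0976  0.3715]
 [-0.9997 -0.0186  0.0133 -0.0247]
 [-0.0114 -0.0978 -0.9951  1.1268]
 [ 0.      0.      0.      1.    ]]
```

View pics/scene0.png

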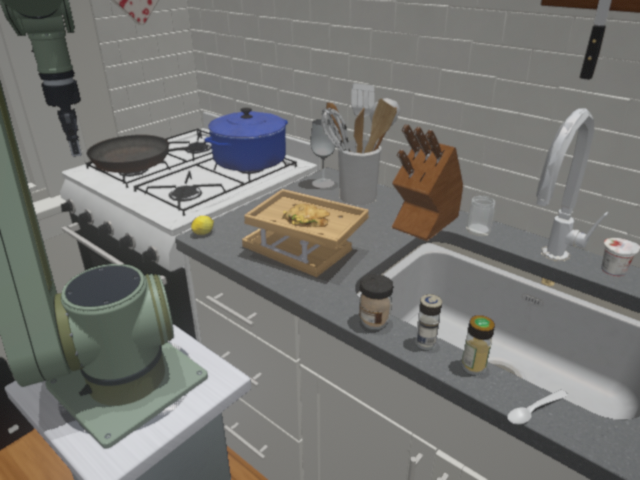

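View pics/top0.png

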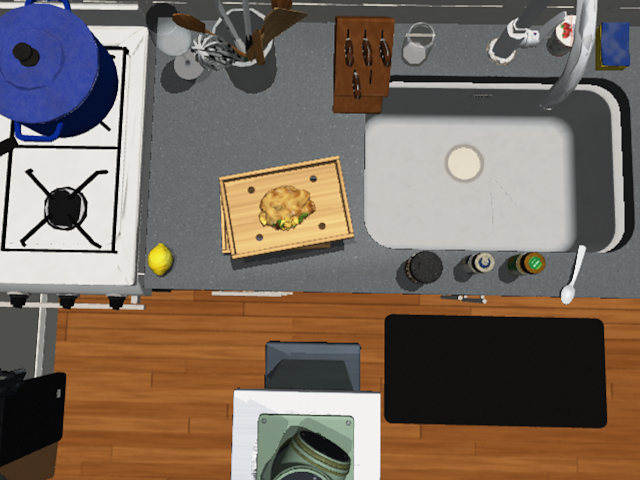

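Scene and top views show the askew tier (top view corners about (220,177), (338,158), (354,236), (232,257)). The holes are at about (251,190), (313,178), (322,226), (260,237). The lower tray peeks out at left, around (224,250). The tier must go to image left, which is world +y.

```bash
cat > h.py <<'E'
import numpy as np,cv2
np.set_printoptions(precision=4,suppress=True)
def load(n): return dict(np.load(n))
def rays(i,uv):
    uv=np.atleast_2d(uv).astype(float)
    d=np.c_[(uv[:,0]-i["cx"])/i["fx"],(uv[:,1]-i["cy"])/i["fy"],np.ones(len(uv))]
    return i["T"][:3,3],d@i["T"][:3,:3].T
def onz(i,uv,z):
    o,d=rays(i,uv);return o+d*((z-o[2])/d[:,2])[:,None]
def cloud(i):
    v,u=np.mgrid[:480,:640];o,d=rays(i,np.c_[u.ravel(),v.ravel()])
    return (o+d*i["depth"].reshape(-1,1)).reshape(480,640,3)
def wood(i):
    h=cv2.cvtColor(i["color"],cv2.COLOR_RGB2HSV);return (h[...,0]>8)&(h[...,0]<28)&(h[...,1]>60)&(h[...,2]>90)
def holes(i,P):
    # dark blobs inside tier
    g=cv2.cvtColor(i["color"],cv2.COLOR_RGB2GRAY)
    return g
E
python3 - <<'E'
from h import *
for n in ("top","scene"):
    i=load(n+"0.npz");P=cloud(i);w=wood(i)
    box=(P[...,0]>.3)&(P[...,0]<.75)&(P[...,1]>-.2)&(P[...,1]<.35)
    z=P[...,2][w&box];hh,e=np.histogram(z,bins=np.arange(0,.16,.006));print(n,dict(zip(e.round(3).tolist(),hh.tolist())))
    for lo,hi in((.107,.122),(.086,.102),(.018,.034)):
        m=w&box&(P[...,2]>lo)&(P[...,2]<hi);q=P[m]
        if len(q)<5: continue
        r=cv2.minAreaRect((q[:,:2]*1000).astype(np.float32));print(lo,len(q),"z",np.median(q[:,2]),r, q.min(0),q.max(0))
        if n=="top" or lo<.03: print(cv2.boxPoints(r))
i=load("top0.npz");g=cv2.cvtColor(i["color"],cv2.COLOR_RGB2GRAY)
for u,v in((251,190),(313,178),(322,226),(260,237)):
    p=g[v-7:v+8,u-7:u+8].astype(float);wt=np.clip(115-p,0,None);wt[wt<0]=0
    yy,xx=np.mgrid[v-7:v+8,u-7:u+8];c=np.array([(xx*wt).sum(),(yy*wt).sum()])/wt.sum();print(c,p.min(),onz(i,c,.096))
cv2.imwrite("pics/c1.png",np.hstack([cv2.resize(i["color"][150:265,205:365,::-1],None,fx=3,fy=3,interpolation=2),cv2.resize(load("scene0.npz")["color"][180:295,225:335,::-1],None,fx=2.9,fy=3,interpolation=2)]))
E
```

```text
top {0.0: 116, 0.006: 71, 0.012: 45, 0.018: 62, 0.024: 208, 0.03: 68, 0.036: 97, 0.042: 123, 0.048: 15, 0.054: 0, 0.06: 0, 0.066: 0, 0.072: 0, 0.078: 0, 0.084: 8, 0.09: 3722, 0.096: 2771, 0.102: 259, 0.108: 1509, 0.114: 1154, 0.12: 213, 0.126: 7, 0.132: 0, 0.138: 0, 0.144: 0, 0.15: 0}
0.107 2840 z 0.11356435367845863 ((535.9517822265625, 50.12754821777344), (170.34097290039062, 250.2843017578125), 11.549507141113281) [ 0.4296 -0.0876  0.107 ] [0.6423 0.1864 0.122 ]
[[427.4505 155.6835]
 [477.5611 -89.5331]
 [644.453  -55.4284]
 [594.3424 189.7882]]
0.086 6501 z 0.09561623418692733 ((533.5496215820312, 46.339759826660156), (160.80955505371094, 243.4372100830078), 11.149369239807129) [ 0.4388 -0.0886  0.0884] [0.6336 0.181  0.102 ]
[[431.126  150.2134]
 [478.1988 -88.6292]
 [635.9733 -57.5339]
 [588.9005 181.3088]]
0.018 307 z 0.026148433066806254 ((506.6803894042969, 160.9703369140625), (157.43844604492188, 382.17413330078125), 10.804530143737793) [ 0.3947 -0.0412  0.0181] [0.6082 0.3425 0.0338]
[[393.5357 333.9133]
 [465.1777 -41.4858]
 [619.8251 -11.9726]
 [548.1831 363.4265]]
scene
[... 420 characters left out ...]
4 -0.0922  0.107 ] [0.6427 0.1853 0.1219]
0.086 2209 z 0.09696329563298656 ((533.4829711914062, 44.832794189453125), (172.35093688964844, 250.24554443359375), 11.51917552947998) [ 0.426  -0.0918  0.0884] [0.6389 0.1795 0.102 ]
0.018 676 z 0.024868683673386682 ((501.840087890625, 151.5767059326172), (153.89198303222656, 404.8742370605469), 10.619091033935547) [ 0.3924 -0.0486  0.018 ] [0.6115 0.3392 0.0337]
[[388.907  336.3674]
 [463.5168 -61.573 ]
 [614.7732 -33.214 ]
 [540.1635 364.7264]]
[250.7846 189.5076] 57.0 [[0.5728 0.1232 0.096 ]]
[312.8241 178.7761] 29.0 [[ 0.5975 -0.0043  0.096 ]]
[321.7086 225.4102] 50.0 [[ 0.5009 -0.0245  0.096 ]]
[259.0676 236.4333] 62.0 [[0.4759 0.1031 0.096 ]]
```

View pics/c1.png

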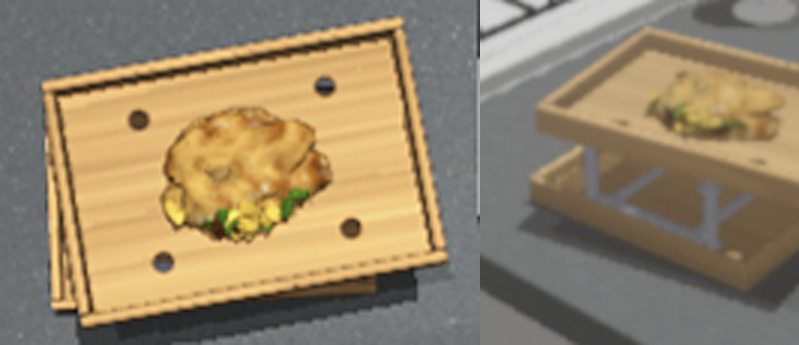

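```bash
python3 - <<'E'
from h import *
i=load("scene0.npz");P=cloud(i);w=wood(i)
box=(P[...,0]>.4)&(P[...,0]<.66)&(P[...,1]>-.12)&(P[...,1]<.235)
m=w&box&(P[...,2]>.004)&(P[...,2]<.034)
q=P[m]
# normals by local gradient
dx=np.gradient(P,axis=1);dy=np.gradient(P,axis=0);n=np.cross(dx,dy);n/=np.linalg.norm(n,axis=2,keepdims=True)+1e-9
N=n[m];N=np.where((N[:,:1]+N[:,1:2])>0,-N,N)
for nm,ax in(("near",0),("-y",1)):
    s=(N[:,ax]<-.9);f=q[s]
    for k in range(4):
        a=1-ax; c=np.polyfit(f[:,a],f[:,ax],1);r=f[:,ax]-np.polyval(c,f[:,a]);
        f=f[abs(r)<max(.002,1.5*r.std())]
    print(nm,len(f),"slope deg",np.degrees(np.arctan(c[0])),"c",c,"range",f.min(0),f.max(0),r.std())
for nme in("top","scene"):
    i=load(nme+"0.npz");P=cloud(i)
    h=cv2.cvtColor(i["color"],cv2.COLOR_RGB2HSV)
    bx=(P[...,0]>.42)&(P[...,0]<.64)&(P[...,1]>-.1)&(P[...,1]<.2)&(P[...,2]>.035)&(P[...,2]<.085)&(h[...,1]<90)
    k,l,st,ce=cv2.connectedComponentsWithStats(bx.astype(np.uint8))
    for j in range(1,k):
        if st[j,4]>6: q=P[l==j];print(nme,ce[j],st[j],q.mean(0),q.std(0),q[:,2].min(),q[:,2].max())
i=load("scene0.npz")
cv2.imwrite("pics/c2.png",cv2.resize(i["color"][180:280,225:375,::-1],None,fx=5,fy=5,interpolation=2))
E
```

```text
near 231 slope deg -4.161776971757898 c [-0.0728  0.4592] range [ 0.4448 -0.0432  0.0042] [0.4642 0.1871 0.029 ] 0.0011231687692115886
-y 155 slope deg 4.435297600798509 c [ 0.0776 -0.0801] range [ 0.4642 -0.0452  0.0041] [ 0.6115 -0.0313  0.0277] 0.0014547686376832718
scene [262.549  233.2745] [259 228   7  12  51] [0.4702 0.1369 0.0506] [0.0035 0.0024 0.0093] 0.035229644641847524 0.06827856720515846
scene [303.75   246.6905] [300 240   9  16  84] [0.4794 0.0076 0.0578] [0.0034 0.0038 0.0123] 0.03555389247600116 0.0750613969519861
```

View pics/c2.png

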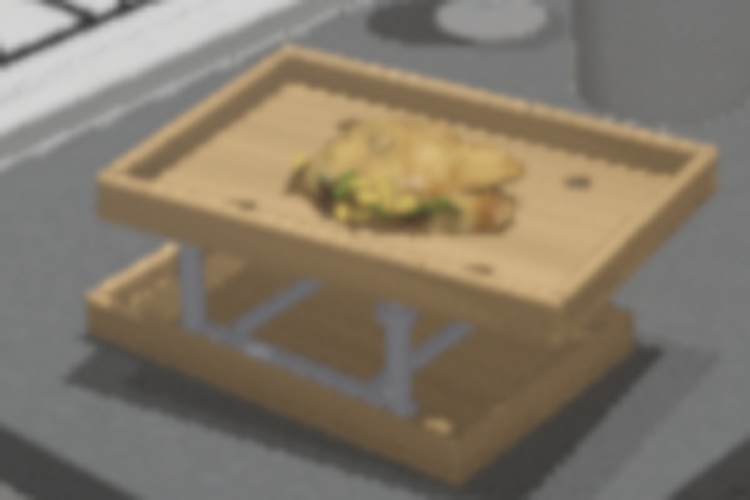

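```bash
cat >> h.py <<'E'
C=np.array([.5285,.0791]);YAW=np.radians(4.25)
EX=np.array([np.cos(YAW),np.sin(YAW)]);EY=np.array([-EX[1],EX[0]])
def s2w(x,y): return C+x*EX+y*EY
def w2s(p): d=np.asarray(p)[:2]-C; return np.array([d@EX,d@EY])
def plan(frm,hd0,to,hd):
    """frm/to xyz commanded, headings (deg) of tool x; prints tool offset, twist"""
    a=np.radians(hd0);x=np.array([np.cos(a),np.sin(a),0]);y=np.array([x[1],-x[0],0])
    d=np.array(to)-np.array(frm);print("off",np.round([d@x,d@y,-d[2]],4),"twist",round((hd0-hd+180)%360-180,2))
E
python3 - <<'E'
from h import *
i=load("scene0.npz")
for uv in((262.5,233.3),(303.75,246.7)):
    o,d=rays(i,[uv]);d=d[0]
    # intersect vertical plane xs=-.05
    t=(-.05-(o[:2]-C)@EX)/(d[:2]@EX);p=o+t*d;print("post",w2s(p),p[2])
for p in((.5728,.1232),(.5975,-.0043),(.5009,-.0245),(.4759,.1031)):print(w2s(p))
a=155.85
plan((.235,.525,.231),a,(*s2w(.006,-.19),.20),94.25)
plan((.235,.525,.231),a,(*s2w(.006,-.19),.074),94.25);print(s2w(.006,-.19))
E
```

```text
post [-0.05    0.0657] 0.0474690705177262
post [-0.05   -0.0643] 0.05455970829043344
[0.0474 0.0407]
[ 0.0626 -0.0883]
[-0.0352 -0.1013]
[-0.0507  0.0278]
off [-0.5459 -0.4511  0.031 ] twist 61.6
off [-0.5459 -0.4511  0.157 ] twist 61.6
[ 0.5486 -0.1099]
```

Call:
{"method": "send_rows", "body": {"offset": [[-0.03, -0.025, 0], [-0.06, -0.05, 0], [-0.09, -0.075, 0], [-0.12, -0.1, 0], [-0.15, -0.125, 0], [-0.18, -0.15, 0], [-0.21, -0.175, 0], [-0.24, -0.2, 0], [-0.27, -0.225, 0], [-0.3, -0.25, 0]], "twist": [6, 12, 18, 24, 30, 36, 42, 48, 54, 60], "hand": [0, 0, 0, 0, 0, 0, 0, 0, 0, 0], "grip_force": 20}}

```text
t: 0.93
eef_pos: [0.4069, 0.1718, 0.2312]
tcp_rot: [[-0.097, 0.995, -0.0], [0.995, 0.097, 0.0], [0.0, -0.0, -1.0]]
wrist_force: [0.5, -1.0, 0.0]
width: 0.0851
gripper_force: 0.0
```

Call:
{"method": "send_rows", "body": {"offset": [[-0.037, 0.014, 0], [-0.074, 0.028, 0], [-0.111, 0.042, 0], [-0.149, 0.056, 0], [-0.186, 0.07, 0], [-0.223, 0.084, 0], [-0.26, 0.098, 0], [-0.297, 0.112, 0], [-0.297, 0.112, 0.04], [-0.297, 0.112, 0.08]], "twist": [0, 0, 0, 1.6, 1.6, 1.6, 1.6, 1.6, 1.6, 1.6], "hand": [0, 0, 0, 0, 0, 0, 0, 0, 0, 0]}}

```text
t: 1.77
eef_pos: [0.5509, -0.1131, 0.1519]
tcp_rot: [[-0.07, 0.998, 0.006], [0.998, 0.07, -0.001], [-0.002, 0.006, -1.0]]
wrist_force: [-0.2, 0.0, -0.9]
width: 0.0852
gripper_force: 0.0
```

Call:
{"method": "send_rows", "body": {"offset": [[0, 0, 0.025], [0, 0, 0.05], [0, 0, 0.077], [0, 0, 0.077], [0, 0, 0.077], [0, 0, 0.077], [0.002, 0, 0.077], [0.004, 0, 0.077], [0.006, 0, 0.077], [0.008, 0, 0.077]], "twist": [0, 0, 0, 0, 0, 0, 0, 0, 0, 0], "hand": [0, 0, 0, 0, 0, 0, 0, 0, 0, 0]}}

```text
t: 2.6
eef_pos: [0.5482, -0.1021, 0.0753]
tcp_rot: [[-0.074, 0.997, 0.002], [0.997, 0.074, -0.0], [-0.0, 0.002, -1.0]]
wrist_force: [-0.6, -0.3, -0.6]
width: 0.0855
gripper_force: 0.0
```

```bash
cat >> h.py <<'E'
def tier(i):
    """tier pose from the rim & holes in the top view"""
    P=cloud(i);w=wood(i)
    o=[]
    for lo,hi in((.100,.122),):
        m=w&(P[...,0]>.38)&(P[...,0]<.68)&(P[...,1]>-.14)&(P[...,1]<.24)&(P[...,2]>lo)&(P[...,2]<hi)
        q=P[m]
        if len(q)<50: continue
        r=cv2.minAreaRect((q[:,:2]*1000).astype(np.float32));print("rim",w2s(np.array(r[0])/1000),r[1],r[2],"z95",np.percentile(q[:,2],[50,90]))
    return P
def findholes(i,z=.096):
    # dark-blob detection on the tier floor, around predicted tier region
    P=cloud(i);g=cv2.GaussianBlur(cv2.cvtColor(i["color"],cv2.COLOR_RGB2GRAY),(0,0),1).astype(float)
    bh=cv2.morphologyEx(g,cv2.MORPH_CLOSE,np.ones((15,15)))-g
    out=[]
    k,l,st,ce=cv2.connectedComponentsWithStats((bh>35).astype(np.uint8))
    for j in range(1,k):
        if 8<=st[j,4]<=90 and st[j,2]<13 and st[j,3]<13:
            m=l==j;v,u=np.nonzero(m);wt=bh[m];c=(np.average(u,weights=wt),np.average(v,weights=wt))
            s=w2s(onz(i,c,z)[0])
            if abs(s[0])<.085 and abs(s[1])<.13: out.append(s);print("hole px",np.round(c,1),"stand",s)
    return np.array(out)
def fitholes(h,z=.096):
    H=np.array([[sx*.05,sy*.065] for sx in(-1,1) for sy in(-1,1)])
    best=None
    import itertools
    for idx in itertools.combinations(range(len(h)),4):
        q=h[list(idx)];c=q.mean(0)
        sq=np.array(sorted((q-c).tolist(),key=lambda p:(p[0]>0,p[1]>0)))
        A=H.T@sq;th=np.arctan2(A[0,1]-A[1,0],A[0,0]+A[1,1])
        R=np.array([[np.cos(th),-np.sin(th)],[np.sin(th),np.cos(th)]]);e=np.abs(H@R.T-sq).max()
        if best is None or e<best[0]: best=(e,c,np.degrees(th))
    print("TIER centre",best[1],"yaw",best[2],"err",best[0]) if best else print("no fit",len(h))
    return best
E
cat > look.py <<'E'
from h import *;from station import arm;import sys
s=arm.observe();print("t",round(s["t"],2),"tcp",s["eef_pos"],"stand",w2s(s["eef_pos"]),"F",np.array(s["wrist_force"]))
i=arm.get_image("top");np.savez("top.npz",**i)
tier(i);fitholes(findholes(i))
if len(sys.argv)>1:
    sc=arm.get_image("scene")["color"][180:290,225:375,::-1];
    cv2.imwrite(f"pics/{sys.argv[1]}.png",np.hstack([cv2.resize(i["color"][140:280,200:400,::-1],(420,300),interpolation=2),cv2.resize(sc,(380,300),interpolation=2)]))
E
python3 look.py l1
```

```text
t 2.6 tcp [ 0.5482 -0.1021  0.0753] stand [ 0.0062 -0.1822] F [-0.5925 -0.2812 -0.5742]
rim [ 0.0049 -0.0286] (170.8721923828125, 248.84767150878906) 11.295472145080566 z95 [0.1133 0.118 ]
hole px [312.8 178.6] stand [ 0.0631 -0.0883]
hole px [250.8 189.5] stand [0.0474 0.0407]
hole px [274.  191.9] stand [ 0.0398 -0.0069]
hole px [306.9 193.6] stand [ 0.0324 -0.0745]
hole px [279.4 207.6] stand [ 0.0065 -0.0164]
hole px [259.  236.8] stand [-0.0515  0.0281]
hole px [227.7 254. ] stand [-0.0831  0.0934]
TIER centre [ 0.0373 -0.0346] yaw 17.19694604397367 err 0.04124539992068465
```

View pics/l1.png

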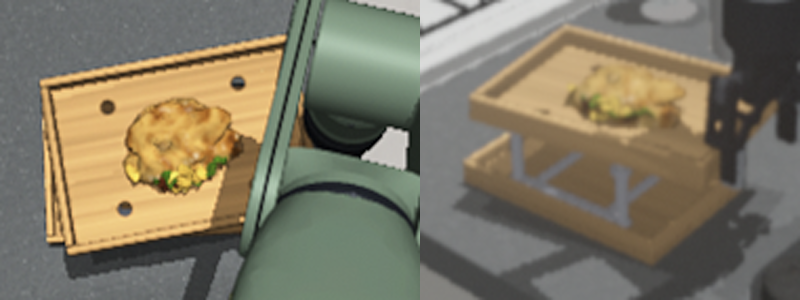

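Call:
{"method": "send_rows", "body": {"offset": [[0.002, 0, 0], [0.004, 0, 0], [0.006, 0, 0], [0.008, 0, 0], [0.009, 0, 0], [0.01, 0, 0], [0.011, 0, 0], [0.012, 0, 0], [0.013, 0, 0], [0.014, 0, 0]], "twist": [0, 0, 0, 0, 0, 0, 0, 0, 0, 0], "hand": [0, 0, 0, 0, 0, 0, 0, 0, 0, 0]}}

```text
t: 3.53
eef_pos: [0.5467, -0.0885, 0.0743]
tcp_rot: [[-0.074, 0.997, -0.0], [0.997, 0.074, -0.0], [-0.0, -0.0, -1.0]]
wrist_force: [-1.2, -5.0, 0.7]
width: 0.0855
gripper_force: 2.0
```

```bash
cat >> h.py <<'E'
def fitholes(h,z=.096):
    import itertools
    H=np.array([[sx*.05,sy*.065] for sx in(-1,1) for sy in(-1,1)]);best=(0,9,None,None)
    for a,b in itertools.permutations(range(len(h)),2):
        for m,n in itertools.combinations(range(4),2):
            u=H[n]-H[m];v=h[b]-h[a]
            if abs(np.hypot(*u)-np.hypot(*v))>.005: continue
            th=np.arctan2(v[1],v[0])-np.arctan2(u[1],u[0]);th=(th+np.pi)%(2*np.pi)-np.pi
            if abs(th)>.25: continue
            R=np.array([[np.cos(th),-np.sin(th)],[np.sin(th),np.cos(th)]]);c=(h[a]+h[b])/2-R@(H[m]+H[n])/2
            D=np.linalg.norm((H@R.T+c)[:,None]-h[None],axis=2);k=D.argmin(1);g=D.min(1)<.004
            if g.sum()<2: continue
            p,q=H[g],h[k[g]];p0,q0=p-p.mean(0),q-q.mean(0);A=p0.T@q0
            t2=np.arctan2(A[0,1]-A[1,0],A[0,0]+A[1,1]);R=np.array([[np.cos(t2),-np.sin(t2)],[np.sin(t2),np.cos(t2)]])
            c=q.mean(0)-R@p.mean(0);e=np.abs(p@R.T+c-q).max()
            if np.hypot(*c)<.045 and (g.sum(),-e)>(best[0],-best[1]): best=(int(g.sum()),e,c,np.degrees(t2))
    print("TIER",best);return best
E
python3 look.py
```

```text
t 3.53 tcp [ 0.5467 -0.0885  0.0743] stand [ 0.0057 -0.1685] F [-1.2072 -4.9728  0.7289]
rim [ 0.0068 -0.0235] (169.9137725830078, 249.9220428466797) 10.602476119995117 z95 [0.1133 0.1184]
hole px [310.5 178.3] stand [ 0.0639 -0.0837]
hole px [248.5 188.4] stand [0.05   0.0453]
hole px [263.2 193.7] stand [0.0373 0.0155]
hole px [276.7 206.9] stand [ 0.0083 -0.0112]
hole px [255.9 235.8] stand [-0.0491  0.0341]
hole px [225.6 244.6] stand [-0.0636  0.0969]
TIER (3, np.float64(0.00027486061381104543), array([ 0.0074, -0.0248]), np.float64(6.264641055159597))
```

Call:
{"method": "send_rows", "body": {"offset": [[-0.006, 0, 0], [-0.008, -0.015, 0], [-0.008, -0.028, 0], [-0.006, -0.028, 0], [-0.004, -0.028, 0], [-0.002, -0.028, 0], [0.0, -0.028, 0], [0.002, -0.028, 0], [0.004, -0.028, 0], [0.006, -0.028, 0]], "twist": [0, 0, 0, 0, 0, 0, 0, 0, 0, 0], "hand": [0, 0, 0, 0, 0, 0, 0, 0, 0, 0]}}

```text
t: 4.42
eef_pos: [0.5187, -0.0841, 0.0743]
tcp_rot: [[-0.074, 0.997, 0.0], [0.997, 0.074, 0.0], [0.0, 0.0, -1.0]]
wrist_force: [-0.3, -0.3, 0.0]
width: 0.0852
gripper_force: 0.0
```

```bash
python3 look.py | grep -v px
```

```text
t 4.42 tcp [ 0.5187 -0.0841  0.0743] stand [-0.0219 -0.1621] F [-0.3072 -0.2764  0.0036]
rim [ 0.0072 -0.0232] (170.17434692382812, 249.74520874023438) 10.721882820129395 z95 [0.1133 0.1182]
TIER (3, np.float64(0.00020866049508030948), array([ 0.0075, -0.0243]), np.float64(6.196803835546115))
```

```bash
python3 - <<'E'
from h import *;from station import arm
s=arm.observe();print(np.round(s["qpos"],1))
i=load("top0.npz");P=cloud(i);x,y,z=P[...,0],P[...,1],P[...,2]
for lo in (.03,.1,.17,.25):
  for a,b in((-.1,-.05),(-.05,0),(0,.05),(.05,.1),(.1,.15)):
    m=(y>a)&(y<b)&(x>.66)&(x<.9)&(z>lo)&(z<.5);print(lo,a,m.sum(),x[m].min() if m.any() else None,end=' | ')
  print()
# commanded now approx = measured; go up & over
f=(.5187,-.0841,.0743)
plan(f,94.25,(*s2w(-.022,-.19),.0743),94.25);plan(f,94.25,(*s2w(-.022,-.19),.2),94.25)
g=(*s2w(-.022,-.19),.2)
plan(g,94.25,(*s2w(.13,-.06),.2),4.25);plan(g,94.25,(*s2w(.13,-.06),.2),184.25)
E
```

```text
[-10.5  22.7 108.6   0.   48.8 -14.7]
0.03 -0.1 2224 0.7139793930152702 | 0.03 -0.05 382 0.7566025147502797 | 0.03 0 361 0.8339397505876804 | 0.03 0.05 1292 0.7591026383598068 | 0.03 0.1 1089 0.782103111996761 | 
0.1 -0.1 2177 0.7139793930152702 | 0.1 -0.05 342 0.7566025147502797 | 0.1 0 361 0.8339397505876804 | 0.1 0.05 1136 0.7591026383598068 | 0.1 0.1 727 0.782103111996761 | 
0.17 -0.1 1763 0.7139793930152702 | 0.17 -0.05 210 0.7905259137924514 | 0.17 0 361 0.8339397505876804 | 0.17 0.05 908 0.7591026383598068 | 0.17 0.1 109 0.782103111996761 | 
0.25 -0.1 313 0.7279548325333594 | 0.25 -0.05 0 None | 0.25 0 344 0.8339397505876804 | 0.25 0.05 564 0.7591026383598068 | 0.25 0.1 30 0.8046692518315186 | 
off [-0.028  -0.0001 -0.    ] twist 0.0
off [-0.028  -0.0001 -0.1257] twist 0.0
off [ 0.13   0.152 -0.   ] twist 90.0
off [ 0.13   0.152 -0.   ] twist -90.0
```

Call:
{"method": "send_rows", "body": {"offset": [[-0.012, 0, 0], [-0.024, 0, 0], [-0.03, 0, -0.01], [-0.03, 0, -0.045], [-0.03, 0, -0.08], [-0.03, 0, -0.115], [-0.025, 0.01, -0.12], [0.0, 0.035, -0.12], [0.025, 0.065, -0.12], [0.05, 0.095, -0.12]], "twist": [0, 0, 0, 0, 0, 7, 14, 21, 28, 35], "hand": [0, 0, 0, 0, 0, 0, 0, 0, 0, 0]}}

```text
t: 5.3
eef_pos: [0.6105, -0.0286, 0.1952]
tcp_rot: [[0.519, 0.855, 0.002], [0.855, -0.519, -0.0], [0.0, 0.002, -1.0]]
wrist_force: [1.5, -0.2, -0.7]
width: 0.0855
gripper_force: 0.0
```

```bash
python3 look.py|grep -v px; python3 - <<'E'
from h import *
f=np.array([.5187,-.0841]);p=f+.05*np.array([-.0741,.9972])+.095*np.array([.9972,.0741]);print(p,w2s(p))
plan((*p,.194),59.25,(*s2w(.13,-.06),.194),4.25)
E
```

```text
t 5.3 tcp [ 0.6105 -0.0286  0.1952] stand [ 0.0738 -0.1135] F [ 1.5213 -0.2486 -0.7472]
rim [ 0.0072 -0.0235] (169.417236328125, 250.01663208007812) 10.710986137390137 z95 [0.1127 0.1154]
TIER (2, np.float64(0.00010023399283407008), array([ 0.0134, -0.0173]), np.float64(11.841519403734589))
[ 0.6097 -0.0272] [ 0.0731 -0.112 ]
off [ 0.0752  0.0167 -0.    ] twist 55.0
```

Call:
{"method": "send_rows", "body": {"offset": [[0.015, 0.004, 0], [0.03, 0.008, 0], [0.045, 0.012, 0], [0.06, 0.017, 0], [0.075, 0.017, 0], [0.075, 0.017, 0], [0.075, 0.017, 0], [0.075, 0.017, 0], [0.075, 0.017, 0.02], [0.075, 0.017, 0.05]], "twist": [7, 14, 21, 28, 35, 42, 49, 55, 55, 55], "hand": [0, 0, 0, 0, 0, 0, 0, 0, 0, 0]}}

```text
t: 6.18
eef_pos: [0.6651, 0.0265, 0.1471]
tcp_rot: [[0.997, 0.073, 0.008], [0.073, -0.997, -0.0], [0.008, 0.001, -1.0]]
wrist_force: [0.5, -0.0, -0.3]
width: 0.0851
gripper_force: 0.0
```

Call:
{"method": "send_rows", "body": {"offset": [[0, 0, 0.03], [0, 0, 0.06], [0, 0, 0.07], [0, 0, 0.07], [-0.001, 0, 0.07], [-0.003, 0, 0.07], [-0.005, 0, 0.07], [-0.007, 0, 0.07], [-0.009, 0, 0.07], [-0.01, 0, 0.07]], "twist": [0, 0, 0, 0, 0, 0, 0, 0, 0, 0], "hand": [0, 0, 0, 0, 0, 0, 0, 0, 0, 0]}}

```text
t: 7.02
eef_pos: [0.6523, 0.0274, 0.0752]
tcp_rot: [[0.997, 0.074, 0.001], [0.074, -0.997, 0.0], [0.001, -0.0, -1.0]]
wrist_force: [-0.2, 0.7, 0.6]
width: 0.0855
gripper_force: 0.0
```

```bash
python3 look.py l2
```

```text
t 7.02 tcp [0.6523 0.0274 0.0752] stand [ 0.1197 -0.0607] F [-0.2344  0.6955  0.6274]
rim [ 0.0076 -0.0237] (169.41458129882812, 250.55084228515625) 10.121939659118652 z95 [0.1129 0.1154]
hole px [229.2 227.4] stand [-0.0287  0.0882]
hole px [226.9 243.2] stand [-0.0609  0.0942]
TIER (0, 9, None, None)
```

View pics/l2.png

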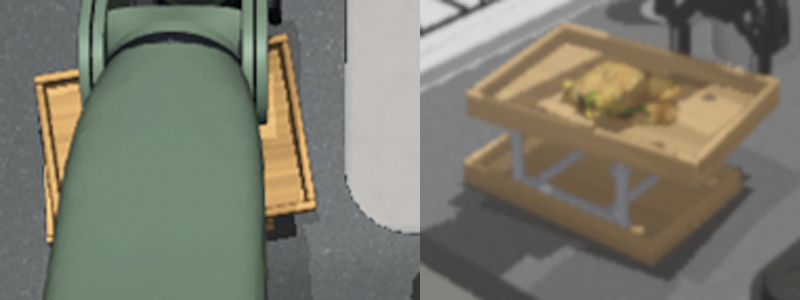

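Call:
{"method": "send_rows", "body": {"offset": [[-0.002, 0, 0], [-0.004, 0, 0], [-0.006, 0, 0], [-0.008, 0, 0], [-0.01, 0, 0], [-0.011, 0, 0], [-0.012, 0, 0], [-0.013, 0, 0], [-0.014, 0, 0], [-0.014, 0, 0]], "twist": [0, 0, 0, 0, 0, 0, 0, 0, 0, 0], "hand": [0, 0, 0, 0, 0, 0, 0, 0, 0, 0]}}

```text
t: 7.95
eef_pos: [0.6384, 0.0263, 0.0745]
tcp_rot: [[0.997, 0.074, 0.0], [0.074, -0.997, 0.0], [0.0, -0.0, -1.0]]
wrist_force: [2.6, -0.6, 0.2]
width: 0.0851
gripper_force: 1.1
```

```bash
cat >> look.py <<'E'
sc=arm.get_image("scene");np.savez("sc.npz",**sc);tier(sc)
E
python3 look.py |grep -v px
```

```text
t 7.95 tcp [0.6384 0.0263 0.0745] stand [ 0.1057 -0.0608] F [ 2.6421 -0.6119  0.2351]
rim [ 0.0025 -0.0216] (169.01844787597656, 250.1013946533203) 8.455018043518066 z95 [0.1129 0.1153]
TIER (0, 9, None, None)
rim [-0.0009 -0.0257] (175.38168334960938, 250.2125701904297) 8.409708023071289 z95 [0.1108 0.1162]
```

Call:
{"method": "send_rows", "body": {"offset": [[0.006, 0, 0], [0.006, 0.011, 0], [0.006, 0.022, 0], [0.004, 0.022, 0], [0.002, 0.022, 0], [0.0, 0.022, 0], [-0.002, 0.022, 0], [-0.003, 0.022, 0], [-0.004, 0.022, 0], [-0.004, 0.022, 0]], "twist": [0, 0, 0, 0, 0, 0, 0, 0, 0, 0], "hand": [0, 0, 0, 0, 0, 0, 0, 0, 0, 0]}}

```text
t: 8.88
eef_pos: [0.636, 0.0042, 0.0745]
tcp_rot: [[0.997, 0.074, 0.0], [0.074, -0.997, 0.0], [0.0, -0.0, -1.0]]
wrist_force: [2.5, -1.4, 0.9]
width: 0.0856
gripper_force: 0.9
```

```bash
python3 look.py |grep -v px
```

```text
t 8.88 tcp [0.636  0.0042 0.0745] stand [ 0.1017 -0.0826] F [ 2.5109 -1.3565  0.9445]
rim [ 0.0001 -0.0201] (170.08262634277344, 249.95968627929688) 7.162309169769287 z95 [0.113  0.1155]
TIER (0, 9, None, None)
rim [-0.0019 -0.0241] (176.26907348632812, 253.2636260986328) 7.947293758392334 z95 [0.1107 0.1163]
```

Call:
{"method": "send_rows", "body": {"offset": [[-0.001, 0, 0], [-0.002, 0, 0], [-0.003, 0, 0], [-0.004, 0, 0], [-0.004, 0, 0], [0.004, 0, 0], [0.015, 0, 0], [0.02, 0, -0.03], [0.02, 0, -0.07], [0.02, 0, -0.11]], "twist": [0, 0, 0, 0, 0, 0, 0, 0, 0, 0], "hand": [0, 0, 0, 0, 0, 0, 0, 0, 0, 0]}}

```text
t: 9.82
eef_pos: [0.6548, 0.0062, 0.1835]
tcp_rot: [[0.997, 0.073, -0.007], [0.073, -0.997, 0.001], [-0.006, -0.002, -1.0]]
wrist_force: [1.1, -0.2, 0.2]
width: 0.0853
gripper_force: 0.0
```

```bash
python3 look.py |grep -v px; python3 - <<'E'
from h import *
f=np.array([.636,.0042])+.02*EX
plan((*f,.1845),4.25,(*s2w(-.006,-.17),.1845),94.25)
E
```

```text
t 9.82 tcp [0.6548 0.0062 0.1835] stand [ 0.1205 -0.082 ] F [ 1.1248 -0.1643  0.2375]
rim [-0.0021 -0.0191] (169.1591339111328, 249.64373779296875) 5.777575492858887 z95 [0.1128 0.1154]
TIER (0, 9, None, None)
rim [-0.0047 -0.0219] (177.361572265625, 251.67234802246094) 5.996827602386475 z95 [0.1107 0.1162]
off [-0.1277  0.0873 -0.    ] twist -90.0
```

Call:
{"method": "send_rows", "body": {"offset": [[-0.005, 0.02, 0], [-0.015, 0.035, 0], [-0.028, 0.05, 0], [-0.042, 0.065, 0], [-0.056, 0.08, 0], [-0.07, 0.092, 0], [-0.084, 0.092, 0], [-0.098, 0.092, 0], [-0.112, 0.092, 0], [-0.126, 0.092, 0]], "twist": [-7, -14, -21, -28, -35, -42, -49, -56, -63, -70], "hand": [0, 0, 0, 0, 0, 0, 0, 0, 0, 0]}}

```text
t: 10.75
eef_pos: [0.5357, -0.095, 0.1834]
tcp_rot: [[0.267, 0.964, -0.003], [0.964, -0.267, 0.002], [0.001, -0.003, -1.0]]
wrist_force: [1.0, -0.8, -0.0]
width: 0.0853
gripper_force: 0.0
```

Call:
{"method": "send_rows", "body": {"offset": [[0, 0, 0], [0, 0, 0], [0, 0, 0.01], [0, 0, 0.04], [0, 0, 0.075], [0, 0, 0.1], [0, 0, 0.11], [0, 0, 0.11], [0, 0, 0.11], [0, 0, 0.11]], "twist": [-7, -14, -20, -20, -20, -20, -20, -20, -20, -20], "hand": [0, 0, 0, 0, 0, 0, 0, 0, 0, 0]}}

```text
t: 11.58
eef_pos: [0.5384, -0.0956, 0.0757]
tcp_rot: [[-0.074, 0.997, 0.003], [0.997, 0.074, -0.0], [-0.0, 0.003, -1.0]]
wrist_force: [0.4, -0.7, -0.2]
width: 0.0854
gripper_force: 0.0
```

```bash
python3 look.py |grep -v px
```

```text
t 11.58 tcp [ 0.5384 -0.0956  0.0757] stand [-0.0031 -0.1749] F [ 0.4393 -0.7435 -0.1676]
rim [-0.0017 -0.0191] (170.28868103027344, 249.9085235595703) 6.101609706878662 z95 [0.1133 0.1183]
TIER (3, np.float64(0.0001736556258714883), array([-0.0011, -0.0197]), np.float64(1.5865336417806815))
rim [-0.0043 -0.0226] (173.64817810058594, 253.0814666748047) 5.385494232177734 z95 [0.111  0.1166]
```

Call:
{"method": "send_rows", "body": {"offset": [[0.008, 0, 0], [0.015, 0, 0], [0.017, 0, 0], [0.019, 0, 0], [0.021, 0, 0], [0.0225, 0, 0], [0.024, 0, 0], [0.025, 0, 0], [0.026, 0, 0], [0.026, 0, 0]], "twist": [0, 0, 0, 0, 0, 0, 0, 0, 0, 0], "hand": [0, 0, 0, 0, 0, 0, 0, 0, 0, 0]}}

```text
t: 12.52
eef_pos: [0.5353, -0.0701, 0.0747]
tcp_rot: [[-0.075, 0.997, 0.0], [0.997, 0.075, -0.001], [-0.001, 0.0, -1.0]]
wrist_force: [-1.1, -3.0, 2.7]
width: 0.0855
gripper_force: 2.1
```

```bash
python3 look.py |grep -v px
```

```text
t 12.52 tcp [ 0.5353 -0.0701  0.0747] stand [-0.0043 -0.1493] F [-1.0771 -3.0072  2.7468]
rim [ 0.0007 -0.0084] (169.80624389648438, 244.03256225585938) 4.188491344451904 z95 [0.1134 0.1183]
TIER (3, np.float64(0.001454500201186093), array([ 0.0029, -0.0116]), np.float64(0.5576732496587589))
rim [-0.002  -0.0167] (175.18663024902344, 253.994873046875) 3.6708641052246094 z95 [0.111  0.1167]
```

Call:
{"method": "send_rows", "body": {"offset": [[0.001, 0, 0], [0.002, 0, 0], [0.003, 0, 0], [0.004, 0, 0], [0.005, 0, 0], [0.006, 0, 0], [0.007, 0, 0], [0.008, 0, 0], [0.009, 0, 0], [0.009, 0, 0]], "twist": [0, 0, 0, 0, 0, 0, 0, 0, 0, 0], "hand": [0, 0, 0, 0, 0, 0, 0, 0, 0, 0]}}

```text
t: 13.45
eef_pos: [0.5344, -0.0598, 0.0741]
tcp_rot: [[-0.074, 0.997, -0.001], [0.997, 0.074, 0.001], [0.001, -0.0, -1.0]]
wrist_force: [-0.5, -0.0, -0.2]
width: 0.0856
gripper_force: 0.0
```

```bash
python3 look.py l3; python3 - <<'E'
from h import *
i=load("sc.npz");P=cloud(i);h=cv2.cvtColor(i["color"],cv2.COLOR_RGB2HSV)
E
```

```text
t 13.45 tcp [ 0.5344 -0.0598  0.0741] stand [-0.0044 -0.139 ] F [-0.4675 -0.0445 -0.232 ]
rim [0.012  0.0035] (39.92837142944336, 88.55174255371094) 27.85344886779785 z95 [0.1016 0.1047]
hole px [240.2 191.7] stand [0.0442 0.0627]
hole px [264.8 211.7] stand [-0.0004  0.0139]
hole px [242.5 238.9] stand [-0.0539  0.0618]
TIER (2, np.float64(0.0009255150062941614), array([-0.0043, -0.0027]), np.float64(0.5234799274002763))
rim [-0.0152 -0.0481] (99.28244018554688, 166.52597045898438) 6.958962917327881 z95 [0.1021 0.106 ]
```

View pics/l3.png

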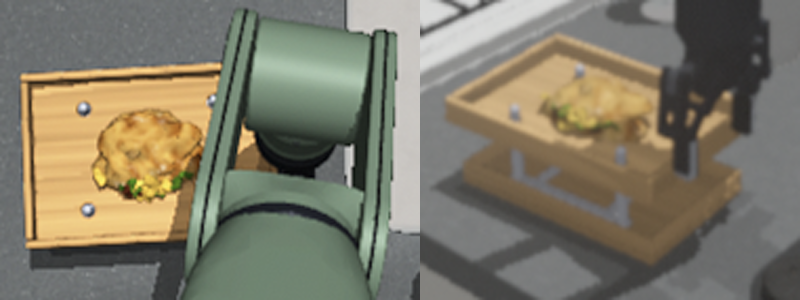

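The picture shows it dropped. The bright pin tips stand up through the holes (left crop at (84,108), (88,210), (212,101)), and contact force is zero. I'll retreat and verify.

Call:
{"method": "send_rows", "body": {"offset": [[-0.005, 0, 0], [-0.015, 0, 0], [-0.03, 0, 0], [-0.05, 0, 0], [-0.07, 0, -0.02], [-0.09, 0, -0.05], [-0.11, 0, -0.08], [-0.13, 0, -0.11], [-0.15, 0, -0.14], [-0.17, 0, -0.15]], "twist": [0, 0, 0, 0, 0, 0, 0, 0, 0, 0], "hand": [0, 0, 0, 0, 0, 0, 0, 0, 0, 0]}}

```text
t: 14.43
eef_pos: [0.5487, -0.2329, 0.2295]
tcp_rot: [[-0.073, 0.997, 0.008], [0.997, 0.073, -0.004], [-0.004, 0.008, -1.0]]
wrist_force: [1.4, 0.8, -0.3]
width: 0.0854
gripper_force: 0.0
```

```bash
python3 look.py l4|head -1; python3 - <<'E'
from h import *
for n in("top.npz","sc.npz"):
    i=load(n);P=cloud(i);w=wood(i);s=(P[...,:2]-C)@np.c_[EX,EY]
    m=w&(abs(s[...,0])<.1)&(abs(s[...,1])<.14)&(P[...,2]>.086)&(P[...,2]<.102)
    q=s[m];rim=((abs(q[:,0])>.074)|(abs(q[:,1])>.114));q=q[rim];Z=P[m][rim][:,2]
    A=np.c_[q,np.ones(len(q))];c=np.linalg.lstsq(A,Z,rcond=None)[0]
    r=cv2.minAreaRect((q*1000).astype(np.float32));print(n,"rim plane",c,"n",len(q),r)
    f=w&(abs(s[...,0])<.07)&(abs(s[...,1])<.11)&~((abs(s[...,0])<.055)&(abs(s[...,1])<.07))&(P[...,2]>.06)&(P[...,2]<.085)
    q=s[f];print("floor",np.linalg.lstsq(np.c_[q,np.ones(len(q))],P[f][:,2],rcond=None)[0],f.sum())
E
```

```text
t 14.43 tcp [ 0.5487 -0.2329  0.2295] stand [-0.003  -0.3127] F [ 1.3991  0.8157 -0.3046]
top.npz rim plane [-0.0003 -0.0018  0.0932] n 1430 ((0.47745513916015625, 2.5023651123046875), (170.3111114501953, 249.72103881835938), 0.024416577070951462)
floor [-0.0012 -0.0006  0.0758] 3454
sc.npz rim plane [-0.0002 -0.0012  0.0919] n 1111 ((-1.2255935668945312, -1.7828903198242188), (252.17474365234375, 175.3843994140625), 89.54808807373047)
floor [-0.0004 -0.0001  0.0772] 737
```

View pics/l4.png

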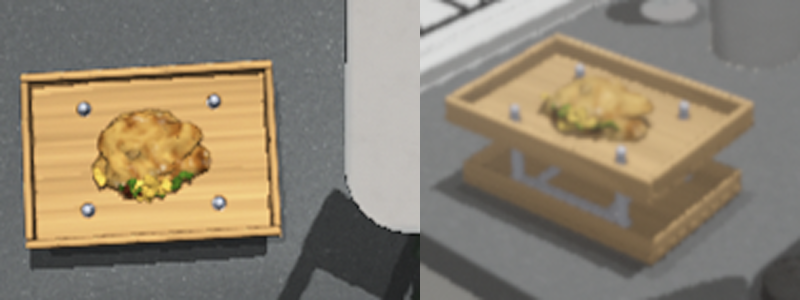

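All four pins show through the holes: left crop (84,108), (214,100), (88,210), (219,202). The tier is level with its floor at 76 mm, so its underside sits at 70 mm, and the sandwich is in the middle. Handing in.

```bash
python3 -c "
from station import arm
print(arm.job_done())"
```

```text
the job is handed in; nothing more can be done
None
```

The tier dropped onto all four posts and rests level on the collars (underside about 70 mm up). The sandwich is still in the middle, the arm is clear of everything, and the job was handed in at about 14.5 s; the hand-in returned no verdict.

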